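# Hold a frame corner square with an assembly square

### The arm

A 6-joint arm with a two-finger parallel gripper is mounted at the origin on the work surface; the furniture and walls round the work are solid. World frame = base frame: x ahead of the robot, y to its left, z up, the work surface at z = 0. Lengths are in mm, angles in rad, forces in N, time in s.
With the tool pointing down it reaches from about 325 to 775 mm from the base axis. Payload 5.5 kg.
Tool frame: the origin (TCP) lies at the very end of the fingers, on their centre line; the grasp point (between the pads) lies 19 mm behind it; z points along the fingers, y is the line along which they close (so a half turn about z gives the same grasp; the last joint's range is limited). The gripper opens to 88 mm and grips with 3 to 60 N. Pads are 20 mm wide; open, the fingers measure 115 mm over their backs; the gripper's body (75 mm by 178 mm) begins 61 mm behind the grasp point.
Start: joints at [-1.231, 0.091, 1.231, -0, 1.82, -0.057], TCP at [231.882, -553.396, 222.631] pointing down, gripper open.
Joint ranges: [-2.87, 2.87], [-0.86, 2.18], [0.17, 2.46], [-1.51, 4.65], [0.06, 2.69], [-2.65, 2.65]. Speed limits (rad/s): [2.57, 2.57, 3.01, 3.14, 3.14, 3.14].

### API

Orientations are given as a rotation vector (axis times angle).
In Python, from rig import bot gives the robot as it stands.
- The arm moves only by the tool carry_out, never from a script. Its argument "increments" is a list of rows, each an object of numbers: "tx", "ty", "tz": the shift along the tool's x, y, z in cm; "ax", "ay", "az": the turn, a rotation vector about the tool's x, y, z in rad. A call has 1 to 8 rows; each row is the pose to reach, as a shift and turn from the pose commanded when the call began, along the tool's axes at that moment; what a row does not reach only later rows make up. A row lasts 1/12 s, in which the tool goes at most 41.7 mm and 7.16 degrees, less where a joint would pass 70% of its speed; a pose out of reach is approached as far as the arm can. A call with a gripper value outside its range is refused whole. "hand" is the closure, from -1 (fully open) to 1 (shut), set as the call begins (left out, the last holds). The fingers move at their own pace and stop on an object; "force" is the grip in N (left out, the last holds). Time passes only in rows, so rows that repeat a pose let the fingers close. It gives the time, the measured TCP pose, the force, the opening and the grip force at its end, in the units of the state.
- bot.sense(): the state, without advancing time (a new reading comes with each control period).
- bot.camera(name): name is "side" or "top"; returns the picture (420x560x3 uint8, red, green, blue); there is no depth.
- bot.camera_params(name): a dict with "vfov" (degrees; the focal length in pixels is half the picture's height over the tangent of half this angle, whatever the lens; pixels are square), "cx", "cy" (the principal point, pixels), "k1" (the pictures are not rectified: a ray, as slopes to the right and down, at radius r is drawn at 1 + k1 r^2 times it, then the intrinsics apply), "origin" and "attitude" of the camera in the world. Camera axes: x right, y up, looking along -z (the intrinsics and any distortion apply to the point x, -y, -z); pixel columns grow to the right and rows downward; lengths in mm; the calibration is good to about 2 mm. A picture is of the moment at which its call begins. camera_params takes no time and is no camera call.
- bot.hand_in(): hands the job in; it is judged then, once.
The state is a dict: "time": time; "joints": joint angles; "qvel": joint speeds; "effort": joint torques, N m; "eef_pos": TCP position; "tool_rot": TCP orientation; "force": force on the tool from outside, world axes, zero at the start; "ft_torque": the same for the moment, N m; "grip_width": finger opening in mm; "grasp_force": force on a finger pad.
Only numpy, scipy, OpenCV 4.12 (cv2) and the standard library are available. Lean on these libraries where they do the work, as an engineer would, in place of code of your own. Each camera call takes 0.05 s, during which the arm holds its last target. There are 200 camera calls.

### The job

The stud of the small batten frame on the bench leans in towards its plate. Take the aluminium assembly square (its diagonal bar is the grip), turn it so that its right-angled heel points into the inside corner of the frame, and, with the square flat on the bench, press it fully home so that one leg lies flush against the plate and the other against the stud, the stud being pushed out square by it. Finish while still gripping the square and pressing it against both battens; do not let go, and leave the tape measure, tin and pencil where they are.

Things in the scene. Friction and masses are not known exactly. Their poses are not given: they have to be found in the camera images.
- square: Loose aluminium square, 0.25 kg, 30 mm high: two legs 130 long (outside), 20 wide, at 90 degrees; a grip bar 14 wide joins their far ends along direction (1,-1); grip across (1,1), open gap 57 mm from bar to inside of heel. Origin under the bar's middle, z up. Outside faces: leg A y = -65 mm, leg B x = -65 mm. Seated: axes parallel to frame's, origin at (65,65) mm there.
- heel (a point): Heel of the square, 8 mm notch: where the planes of the two outside faces meet, at (-65,-65,15) mm from the square's origin. Leg A runs from it along the square's +x, leg B along +y.
- toe_a (a point): Far end of leg A on its outside face, 130 mm from the heel, at half height; this leg goes against the plate.
- toe_b (a point): Far end of leg B on its outside face, 130 mm from the heel, at half height; this leg goes against the stud.
- frame: Inside corner of two pine battens (38 wide, 38 mm high) lying on the bench, screwed down; planed and waxed, friction about 0.2. Origin at the inside corner on the bench top; x along the inner face of the plate, y away from the plate, where the inner face of the stud lies when square; open inside at +x, +y; z up.
- plate: The fixed batten, 38 x 38 mm section: inner face at y = 0 of the frame, body at y -38 to 0 mm, x -50 to 160 mm. Same origin and axes as frame.
- stud: Other batten, 210 mm long, on one screw: swings level about the inside corner (its origin). Inner face at its own x = 0, length along its +y, body at x -38 to 0 mm. Square when its y is parallel to the frame's y; starts leaning 0.06 to 0.13 rad in, towards the frame's +x. Stiff: stays where left, turns under about 0.25 N m (2 N at the toe), stops 0.05 rad past square.
- tape_measure: Yellow tape measure, 60 x 80 x 39 mm, bystander on the outer side of the stud; origin at the centre of its underside.
- screw_tin: Round screw tin, diameter 87, height 51 mm, bystander on the outer side of the stud; origin at the centre of its underside.
- pencil: Red carpenter's pencil, 162 mm long, 8 mm high, bystander lying between the stud and the square; origin at the centre of its underside.

How it is judged:
By the outcome, as a careful person would: the job done as asked, in the order asked, and still so for the second after the job is handed in, while the arm keeps its last pose, push and grip.
It also fails if it takes over 45 s, if anything falls off the work surface, if the arm or the gripper's body presses on something with over 40 N, if the wrist force passes 120 N, or if a joint passes its speed limit or range.

## Working session

There is one attempt and no reset: what is moved stays moved. The work goes in short steps, Python scripts to look and compute and a tool call to move; the robot and the scene stay as the last step left them, time stands still between calls to the robot, and variables do not carry over. Pictures are saved under pics/ and viewed, at most 10 in all, crops included, and the job is handed in when it is done.

Besides the shell and the picture viewer there is one more tool, called after "Request:" as name([rows], argument=value, ...), one row to a line, values as JSON. carry_out: Moves the arm, as the interface text tells. Its arguments: {"type":"object","properties":{"increments":{"type":"array","items":{"type":"object","properties":{"tx":{"type":"number"},"ty":{"type":"number"},"tz":{"type":"number"},"ax":{"type":"number"},"ay":{"type":"number"},"az":{"type":"number"}}}},"hand":{"type":"number"},"force":{"type":"number"}},"required":["increments"]}

```bash
mkdir -p pics; python3 - <<'E'
from rig import bot
import cv2
for n in("top","side"):
    cv2.imwrite(f"pics/{n}0.png",cv2.resize(bot.camera(n)[:,:,::-1],(800,600),interpolation=cv2.INTER_CUBIC)); print(bot.camera_params(n))
print(bot.sense())
E
```

```text
{'vfov': 42.40547089759442, 'cx': 285.22248082888956, 'cy': 206.0969108569748, 'k1': 0.00840326369829168, 'origin': array([ 3.83458628e+02, -9.14609943e-01,  1.71737029e+03]), 'attitude': array([ 0.0405386 , -0.051204  , -1.58987961])}
{'vfov': 43.79421125298972, 'cx': 287.49029063573556, 'cy': 212.43977530185546, 'k1': -0.04308547863059677, 'origin': array([ 407.6236801 , 1189.87566942,  645.05921449]), 'attitude': array([ 0.02941243, -1.64003406, -2.61578435])}
{'time': 0.1, 'joints': array([-1.23069455e+00,  9.18180393e-02,  1.23174966e+00,  5.70196350e-06,
        1.81978358e+00, -5.66967010e-02]), 'qvel': array([-0.0007445 , -0.00170045, -0.00185204, -0.00015634,  0.00099245,
        0.00025243]), 'effort': array([ 2.53561018e-03, -4.47854877e+01, -4.07570350e+01,  7.01092905e-02,
        2.83759291e-02, -1.32671203e-04]), 'eef_pos': array([ 231.7973708 , -553.14039716,  221.60822938]), 'tool_rot': array([-3.07825705e+00, -6.18867457e-01,  3.81329390e-04]), 'force': array([-0.00804338, -0.53697654,  0.884509  ]), 'ft_torque': array([ 0.01261379,  0.02969536, -0.0340719 ]), 'grasp_force': 0.0, 'grip_width': 87.93936829405008}
```

View pics/top0.png

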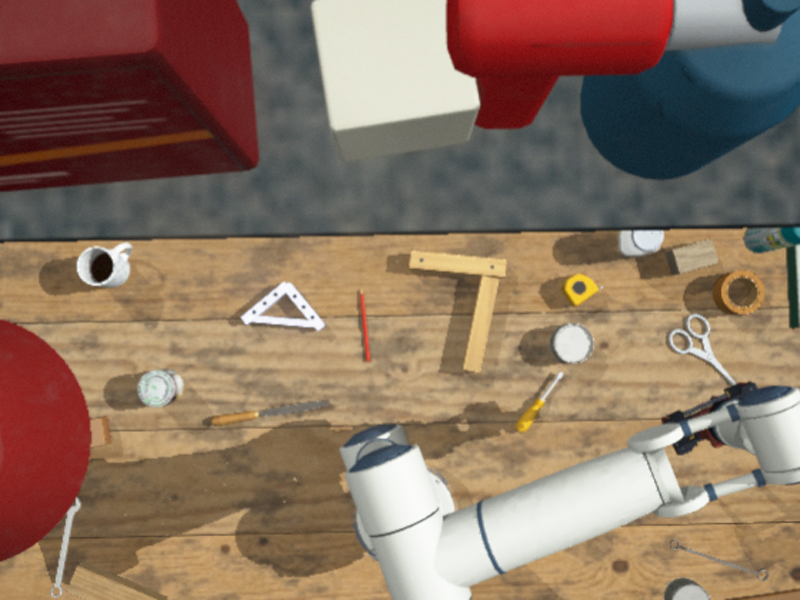

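View pics/side0.png

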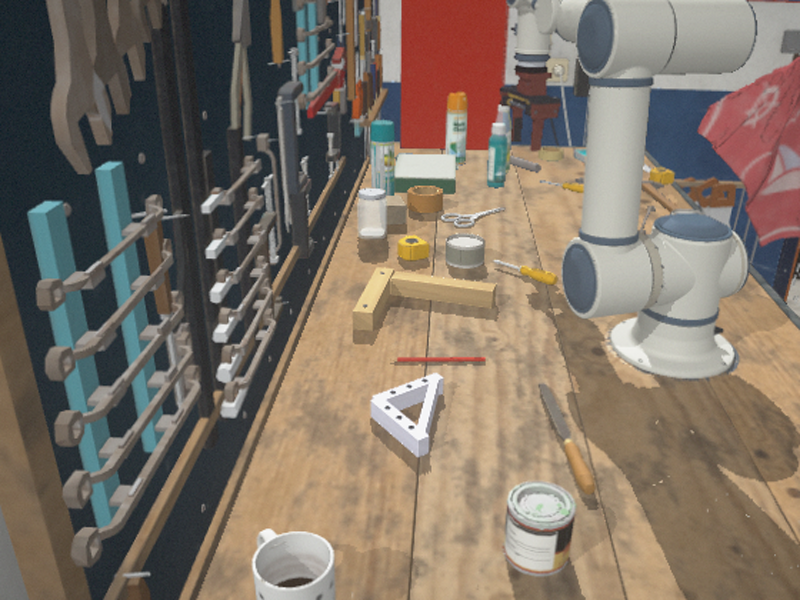

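The top view shows the square at about (285,308), heel up (+x). The pencil is at (365,325) and the frame's inside corner near (480,275). The frame opens left and down, that is +y and -x. Next I'll enlarge these areas.

```bash
cat > h.py <<'E'
import numpy as np, cv2
from scipy.spatial.transform import Rotation as R
from rig import bot
def K(p):
    f=210/np.tan(np.radians(p['vfov']/2)); return f
def ray(n,u,v,z):
    "pixel (original 560x420) -> world point at height z"
    p=bot.camera_params(n); f=K(p); d=np.array([(u-p['cx'])/f,(v-p['cy'])/f]); s=d.copy()
    for _ in range(20): s=d/(1+p['k1']*(s@s))
    w=R.from_rotvec(p['attitude']).apply([s[0],-s[1],-1]); o=np.array(p['origin'])
    return (o+w*(z-o[2])/w[2])
def proj(n,P):
    p=bot.camera_params(n); f=K(p); c=R.from_rotvec(p['attitude']).inv().apply(np.atleast_2d(P)-p['origin'])
    s=np.c_[c[:,0]/-c[:,2],-c[:,1]/-c[:,2]]; s*=1+p['k1']*(s**2).sum(1)[:,None]
    return s*f+[p['cx'],p['cy']]
def crop(n,x,y,w,h,k,name):
    im=bot.camera(n)[y:y+h,x:x+w,::-1]
    cv2.imwrite(name,cv2.resize(im,None,fx=k,fy=k,interpolation=cv2.INTER_CUBIC))
E
python3 - <<'E'
from h import *
crop("top",160,165,200,105,4,"pics/t1.png")
crop("side",240,175,120,150,4,"pics/s1.png")
E
```

```text
(no output)
```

View pics/t1.png

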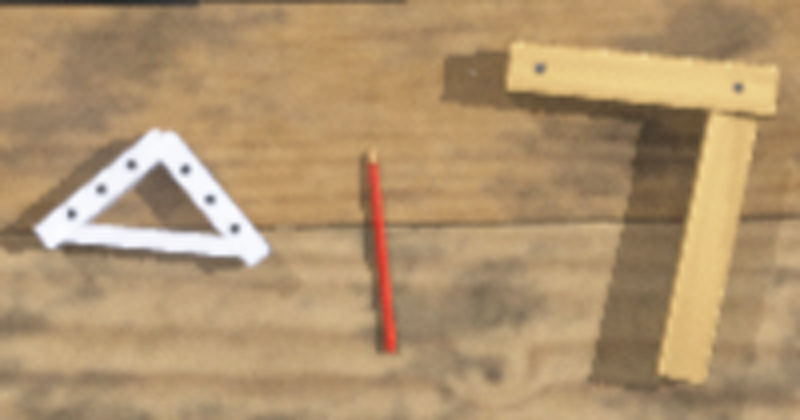

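View pics/s1.png

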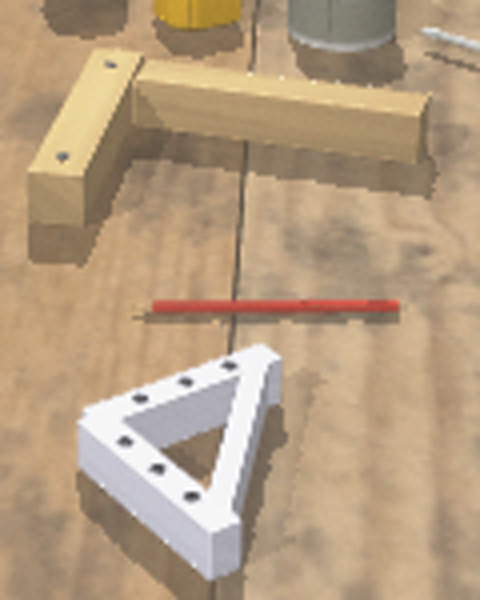

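The top crop shows the plate with its screws across the top and its inner edge running (508,91)–(775,115). The stud's inner edge runs (708,112)–(658,376), leaning left. The square's toes are at (35,230) and (270,250), with the heel at about (164,126). The pencil runs from (372,152) to (390,352). I'll fit poses from both views.

```bash
cat > fit.py <<'E'
from h import *
from scipy.optimize import least_squares
T=lambda u,v:("top",160+(u+.5)/4-.5,165+(v+.5)/4-.5)
S=lambda u,v:("side",240+(u+.5)/4-.5,175+(v+.5)/4-.5)
def fit(obs,z,x0):
    L=np.array([o[0] for o in obs],float)
    def res(x):
        c,s=np.cos(x[2]),np.sin(x[2]); P=np.c_[L@[[c,s],[-s,c]]+x[:2],np.full(len(L),z)]
        return np.concatenate([proj(o[1][0],P[i])[0]-o[1][1:] for i,o in enumerate(obs)])
    r=least_squares(res,x0,loss='soft_l1'); return r.x,np.round(res(r.x).reshape(-1,2),1).tolist()
E
cat > run.py <<'E'
from fit import *
sq=[((65,-65),T(35,230)),((65,-45),T(50,250)),((-65,65),T(270,250)),((-45,65),T(255,267)),((-57,-65),T(156,129)),((-65,-57),T(173,132)),
 ((65,-65),S(211,532)),((65,-45),S(241,515)),((-65,65),S(265,345)),((-45,65),S(281,357)),((-57,-65),S(80,421)),((-65,-57),S(88,408))]
pl=[((160,0),T(508,91)),((160,-38),T(512,42)),((-50,-38),T(778,67)),((-50,0),T(775,115)),((160,0),S(85,178)),((160,-38),S(28,172)),((-50,-38),S(95,48)),((-50,0),S(145,55))]
st=[((0,0),T(708,112)),((0,210),T(658,376)),((-38,210),T(706,383)),((0,210),S(420,125)),((-38,210),S(432,93)),((0,0),S(134,91))]
for n,o,z,x0 in(("sq",sq,30,(500,250,.8)),("plate",pl,38,(550,-80,1.5)),("stud",st,38,(550,-80,1.5))):
    x,r=fit(o,z,x0);print(n,x.round(3),r)
for a in((372,152),(390,352)): print(ray(*T(*a),8).round(1))
for a in((148,314),(400,305)): print(ray(*S(*a),4).round(1))
E
python3 run.py
```

```text
sq [427.549 258.837   8.527] [[0.3, 0.3], [0.6, 0.3], [0.4, 0.8], [-0.8, 0.6], [0.5, 0.6], [-0.1, 0.2], [-0.3, 0.3], [0.4, 1.1], [-0.9, -0.6], [0.5, 0.2], [-1.0, -0.3], [-1.9, 0.1]]
plate [ 520.4   -176.776    1.46 ] [[-0.3, 0.5], [-0.2, 0.7], [0.4, 0.5], [0.1, 0.6], [-0.5, -0.2], [-0.5, 0.0], [-0.5, 0.1], [-0.4, -0.7]]
stud [ 520.216 -173.393    1.361] [[-0.2, -0.0], [-0.2, 0.5], [-0.1, 1.1], [0.2, -2.1], [-0.6, 0.5], [-1.0, -2.5]]
[496.   89.4   8. ]
[338.1  77.8   8. ]
[487.2  96.1   4. ]
[334.1  73.3   4. ]
```

```bash
cat > go.py <<'E'
from h import *
import sys
def inc(x,y,z,psi):
    s=bot.sense(); Rc=R.from_rotvec(s['tool_rot'])
    Y=np.array([np.cos(psi),np.sin(psi),0]);Z=np.array([0,0,-1.])
    Rd=R.from_matrix(np.c_[np.cross(Y,Z),Y,Z])
    t=Rc.inv().apply(np.array([x,y,z])-s['eef_pos'])/10; a=(Rc.inv()*Rd).as_rotvec()
    print("t cm",t.round(2),"a",a.round(3),"F",s['force'].round(1),"M",s['ft_torque'].round(2),"w",round(s['grip_width'],1),"g",round(s['grasp_force'],1),"q",s['joints'].round(2),"time",s['time'])
inc(*map(float,sys.argv[1:]))
E
python3 go.py 427.5 258.8 110 -0.112
```

```text
t cm [ 49.43 -67.32  11.28] a [-1.000e-03 -1.000e-03 -1.062e+00] F [-0.4 -0.1  0.1] M [0.01 0.06 0.03] w 87.9 g 0.0 q [-1.23  0.09  1.23  0.    1.82 -0.06] time 0.2
```

Request:
carry_out([
  {"tx": 3, "ty": -4, "az": -0.06},
  {"tx": 5.4, "ty": -7.3, "az": -0.12},
  {"tx": 7.8, "ty": -10.6, "az": -0.18},
  {"tx": 10.2, "ty": -13.9, "az": -0.24},
  {"tx": 12.6, "ty": -17.2, "az": -0.3},
  {"tx": 15, "ty": -20.5, "az": -0.36},
  {"tx": 17.4, "ty": -23.8, "az": -0.42},
  {"tx": 19.8, "ty": -27, "az": -0.48},
], hand=0.2, force=40)

```text
$.increments[0]: bad value
```

```bash
python3 go.py 427.5 258.8 200 -0.112
```

```text
t cm [ 49.43 -67.33   2.28] a [-1.000e-03 -1.000e-03 -1.062e+00] F [-0.4 -0.1  0.1] M [0.01 0.06 0.03] w 87.9 g 0.0 q [-1.23  0.09  1.23  0.    1.82 -0.06] time 0.2
```

Request:
carry_out([
  {"tx": 3, "ty": -4, "tz": 0, "ax": 0, "ay": 0, "az": -0.06},
  {"tx": 5.4, "ty": -7.3, "tz": 0, "ax": 0, "ay": 0, "az": -0.12},
  {"tx": 7.8, "ty": -10.6, "tz": 0, "ax": 0, "ay": 0, "az": -0.18},
  {"tx": 10.2, "ty": -13.9, "tz": 0, "ax": 0, "ay": 0, "az": -0.24},
  {"tx": 12.6, "ty": -17.2, "tz": 0, "ax": 0, "ay": 0, "az": -0.3},
  {"tx": 15, "ty": -20.5, "tz": 0, "ax": 0, "ay": 0, "az": -0.36},
  {"tx": 17.4, "ty": -23.8, "tz": 0, "ax": 0, "ay": 0, "az": -0.42},
  {"tx": 19.8, "ty": -27, "tz": 0, "ax": 0, "ay": 0, "az": -0.48},
], hand=0.2, force=40)

```text
time: 0.87
eef_pos: [309.6, -227.4, 222.5]
tool_rot: [2.843, 1.337, 0.0]
force: [0.9, -0.6, 0.9]
grip_width: 38.0
grasp_force: 0.0
```

```bash
python3 go.py 427.5 258.8 200 -0.112
```

```text
t cm [ 44.97 -21.94   2.25] a [ 0.   -0.   -0.58] F [ 0.9 -0.6  0.9] M [-0.   -0.04  0.04] w 38.0 g 0.0 q [-0.72 -0.5   1.74  0.    1.9  -0.03] time 0.8667
```

Request:
carry_out([
  {"tx": 3.6, "ty": -1.75, "tz": 0, "ax": 0, "ay": 0, "az": -0.05},
  {"tx": 7.2, "ty": -3.5, "tz": 0, "ax": 0, "ay": 0, "az": -0.1},
  {"tx": 10.8, "ty": -5.25, "tz": 0, "ax": 0, "ay": 0, "az": -0.15},
  {"tx": 14.4, "ty": -7, "tz": 0, "ax": 0, "ay": 0, "az": -0.2},
  {"tx": 18, "ty": -8.75, "tz": 0, "ax": 0, "ay": 0, "az": -0.25},
  {"tx": 21.6, "ty": -10.5, "tz": 0, "ax": 0, "ay": 0, "az": -0.3},
  {"tx": 25.2, "ty": -12.25, "tz": 0, "ax": 0, "ay": 0, "az": -0.35},
  {"tx": 28.8, "ty": -14, "tz": 0, "ax": 0, "ay": 0, "az": -0.4},
])

```text
time: 1.53
eef_pos: [386.2, 83.8, 222.8]
tool_rot: [2.52, 1.875, 0.001]
force: [1.1, -0.5, 0.3]
grip_width: 34.9
grasp_force: 0.0
```

```bash
python3 go.py 427.5 258.8 110 -0.112
```

```text
t cm [17.95 -1.08 11.28] a [ 0.001 -0.    -0.179] F [ 1.1 -0.5  0.3] M [-0.06 -0.09 -0.  ] w 34.9 g 0.0 q [ 0.13 -0.47  1.72 -0.    1.89  0.42] time 1.5333
```

Request:
carry_out([
  {"tx": 3, "ty": -0.2, "tz": 1.5, "ax": 0, "ay": 0, "az": -0.03},
  {"tx": 6, "ty": -0.4, "tz": 3, "ax": 0, "ay": 0, "az": -0.06},
  {"tx": 9, "ty": -0.6, "tz": 4.5, "ax": 0, "ay": 0, "az": -0.09},
  {"tx": 12, "ty": -0.8, "tz": 6, "ax": 0, "ay": 0, "az": -0.12},
  {"tx": 15, "ty": -0.9, "tz": 8, "ax": 0, "ay": 0, "az": -0.15},
  {"tx": 17, "ty": -1.05, "tz": 10, "ax": 0, "ay": 0, "az": -0.18},
  {"tx": 17.95, "ty": -1.1, "tz": 11.3, "ax": 0, "ay": 0, "az": -0.18},
  {"tx": 17.95, "ty": -1.1, "tz": 11.3, "ax": 0, "ay": 0, "az": -0.18},
])

```text
time: 2.2
eef_pos: [426.1, 257.5, 105.5]
tool_rot: [-2.34, -2.093, 0.01]
force: [-0.3, 0.0, -0.2]
grip_width: 35.3
grasp_force: 0.0
```

```bash
python3 go.py 427.5 258.8 5 -0.112; python3 -c "
from h import *
crop('side',220,150,150,190,3,'pics/s2.png')"
```

```text
t cm [ 0.18  0.19 10.04] a [-0.006  0.003  0.   ] F [-0.3  0.  -0.2] M [-0.02 -0.05  0.02] w 35.3 g 0.0 q [ 0.47 -0.17  1.69  0.    1.63  0.59] time 2.2
```

View pics/s2.png

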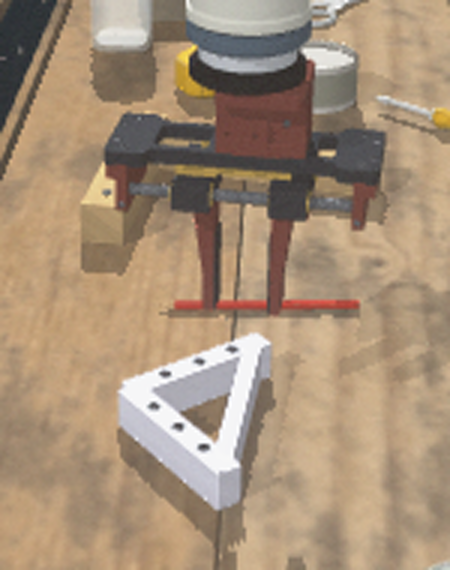

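The fingers, with tips at (210,305) and (275,310), line up across the bar. At this height they project above it. Now I'll descend.

Request:
carry_out([
  {"tx": 0.1, "ty": 0.1, "tz": 2, "ax": 0, "ay": 0, "az": 0},
  {"tx": 0.15, "ty": 0.15, "tz": 4, "ax": 0, "ay": 0, "az": 0},
  {"tx": 0.15, "ty": 0.15, "tz": 6, "ax": 0, "ay": 0, "az": 0},
  {"tx": 0.15, "ty": 0.15, "tz": 7.5, "ax": 0, "ay": 0, "az": 0},
  {"tx": 0.15, "ty": 0.15, "tz": 8.5, "ax": 0, "ay": 0, "az": 0},
  {"tx": 0.15, "ty": 0.15, "tz": 9.3, "ax": 0, "ay": 0, "az": 0},
  {"tx": 0.15, "ty": 0.15, "tz": 9.7, "ax": 0, "ay": 0, "az": 0},
  {"tx": 0.15, "ty": 0.15, "tz": 9.7, "ax": 0, "ay": 0, "az": 0},
])

```text
time: 2.92
eef_pos: [429.6, 257.6, 12.7]
tool_rot: [2.345, 2.091, -0.0]
force: [0.2, -0.4, -0.1]
grip_width: 35.1
grasp_force: 0.0
```

```bash
python3 go.py 427.5 258.8 5 -0.112
```

```text
t cm [ 0.09 -0.22  0.77] a [ 0.     0.    -0.002] F [ 0.2 -0.4 -0.1] M [-0.09 -0.08 -0.03] w 35.1 g 0.0 q [ 0.47 -0.11  1.81 -0.    1.45  0.59] time 2.9167
```

Request:
carry_out([
  {"tx": 0.1, "ty": -0.2, "tz": 0.4, "ax": 0, "ay": 0, "az": 0},
  {"tx": 0.1, "ty": -0.2, "tz": 0.7, "ax": 0, "ay": 0, "az": 0},
  {"tx": 0.1, "ty": -0.2, "tz": 0.7, "ax": 0, "ay": 0, "az": 0},
  {"tx": 0.1, "ty": -0.2, "tz": 0.7, "ax": 0, "ay": 0, "az": 0},
])

```text
time: 3.25
eef_pos: [427.7, 259.3, 5.9]
tool_rot: [2.344, 2.091, 0.0]
force: [-0.6, 0.4, -0.1]
grip_width: 34.9
grasp_force: 0.0
```

Request:
carry_out([
  {"tx": 0, "ty": 0, "tz": 0, "ax": 0, "ay": 0, "az": 0},
  {"tx": 0, "ty": 0, "tz": 0, "ax": 0, "ay": 0, "az": 0},
  {"tx": 0, "ty": 0, "tz": 0, "ax": 0, "ay": 0, "az": 0},
  {"tx": 0, "ty": 0, "tz": 0, "ax": 0, "ay": 0, "az": 0},
  {"tx": 0, "ty": 0, "tz": 0, "ax": 0, "ay": 0, "az": 0},
  {"tx": 0, "ty": 0, "tz": 0, "ax": 0, "ay": 0, "az": 0},
], hand=1, force=45)

```text
time: 3.75
eef_pos: [427.8, 259.2, 5.8]
tool_rot: [2.344, 2.091, 0.0]
force: [-0.4, 0.9, 0.5]
grip_width: 13.9
grasp_force: 45.0
```

```bash
python3 go.py 427.5 258.8 90 -0.112
```

```text
t cm [-0.04 -0.02 -8.42] a [ 0.    -0.    -0.002] F [-0.4  0.9  0.5] M [-0.03 -0.05 -0.  ] w 13.9 g 45.0 q [ 0.48 -0.11  1.82  0.    1.43  0.59] time 3.75
```

Request:
carry_out([
  {"tx": 0, "ty": 0, "tz": -1, "ax": 0, "ay": 0, "az": 0},
  {"tx": 0, "ty": 0, "tz": -2.5, "ax": 0, "ay": 0, "az": 0},
  {"tx": 0, "ty": 0, "tz": -4.5, "ax": 0, "ay": 0, "az": 0},
  {"tx": 0, "ty": 0, "tz": -6.5, "ax": 0, "ay": 0, "az": 0},
  {"tx": 0, "ty": 0, "tz": -8, "ax": 0, "ay": 0, "az": 0},
  {"tx": 0, "ty": 0, "tz": -8.5, "ax": 0, "ay": 0, "az": 0},
  {"tx": 0, "ty": 0, "tz": -8.5, "ax": 0, "ay": 0, "az": 0},
])

```text
time: 4.33
eef_pos: [428.4, 259.5, 92.5]
tool_rot: [2.344, 2.091, 0.005]
force: [0.2, -0.5, -1.5]
grip_width: 13.7
grasp_force: 45.0
```

```bash
python3 go.py 432 -66 90 -0.896
```

```text
t cm [-32.3    4.06   0.21] a [ 0.002 -0.003  0.782] F [ 0.2 -0.5 -1.5] M [-0.02 -0.03 -0.01] w 13.7 g 45.0 q [ 0.48 -0.17  1.71 -0.    1.59  0.59] time 4.3333
```

Request:
carry_out([
  {"tx": -1.5, "ty": 0.2, "tz": 0, "ax": 0, "ay": 0, "az": 0.03},
  {"tx": -4, "ty": 0.5, "tz": 0, "ax": 0, "ay": 0, "az": 0.09},
  {"tx": -7, "ty": 0.9, "tz": 0, "ax": 0, "ay": 0, "az": 0.16},
  {"tx": -10, "ty": 1.3, "tz": 0, "ax": 0, "ay": 0, "az": 0.24},
  {"tx": -13, "ty": 1.6, "tz": 0, "ax": 0, "ay": 0, "az": 0.32},
  {"tx": -16, "ty": 2, "tz": 0, "ax": 0, "ay": 0, "az": 0.4},
  {"tx": -19, "ty": 2.4, "tz": 0, "ax": 0, "ay": 0, "az": 0.48},
  {"tx": -22, "ty": 2.8, "tz": 0, "ax": 0, "ay": 0, "az": 0.55},
])

```text
time: 5.0
eef_pos: [429.4, 36.0, 89.1]
tool_rot: [-2.826, -1.37, 0.003]
force: [-0.6, 0.1, -2.7]
grip_width: 13.9
grasp_force: 45.0
```

```bash
python3 go.py 432 -66 90 -0.896
```

```text
t cm [-7.85  6.52 -0.09] a [-0.002  0.002  0.228] F [-0.6  0.1 -2.7] M [-0.07 -0.05 -0.02] w 13.9 g 45.0 q [ 0.   -0.36  1.88 -0.    1.63  0.67] time 5.0
```

Request:
carry_out([
  {"tx": -2, "ty": 1.7, "tz": 0, "ax": 0, "ay": 0, "az": 0.06},
  {"tx": -4, "ty": 3.3, "tz": 0, "ax": 0, "ay": 0, "az": 0.12},
  {"tx": -6, "ty": 5, "tz": 0, "ax": 0, "ay": 0, "az": 0.18},
  {"tx": -7.3, "ty": 6.1, "tz": 0, "ax": 0, "ay": 0, "az": 0.22},
  {"tx": -7.8, "ty": 6.5, "tz": 0, "ax": 0, "ay": 0, "az": 0.228},
  {"tx": -7.8, "ty": 6.5, "tz": 0, "ax": 0, "ay": 0, "az": 0.228},
  {"tx": -7.8, "ty": 6.5, "tz": 0, "ax": 0, "ay": 0, "az": 0.228},
])

```text
time: 5.58
eef_pos: [433.1, -63.6, 89.8]
tool_rot: [-2.961, -1.046, 0.002]
force: [-0.7, -0.5, -2.3]
grip_width: 13.7
grasp_force: 45.0
```

```bash
python3 go.py 432 -66 6 -0.896; python3 -c "
from h import *
crop('top',220,150,190,140,4,'pics/t3.png')"
```

```text
t cm [-0.24  0.13  8.38] a [-0.002  0.001  0.005] F [-0.7 -0.5 -2.3] M [-0.01  0.01 -0.01] w 13.7 g 45.0 q [-0.22 -0.34  1.86  0.    1.62  0.67] time 5.5833
```

View pics/t3.png

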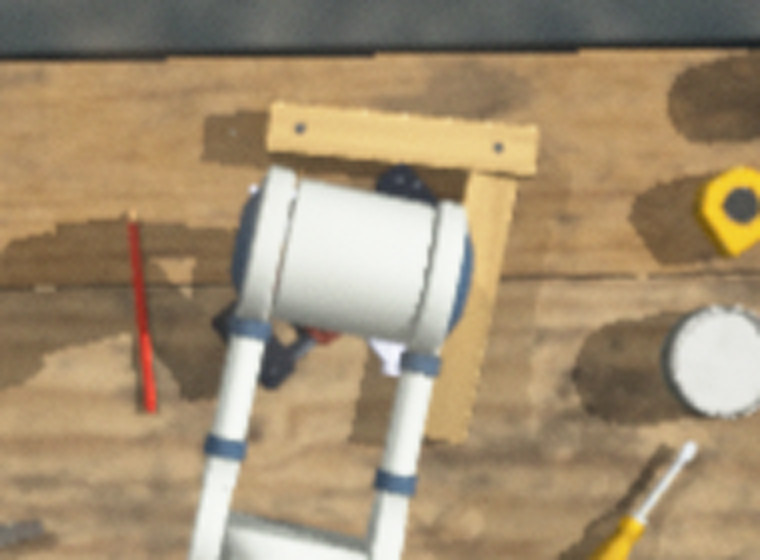

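The top view shows the held square inside the frame's corner, toe A at (255,187) and toe B at (390,365), clear of both battens. The pencil at (140,310) hasn't moved. I'll lower it.

Request:
carry_out([
  {"tx": -0.2, "ty": 0.1, "tz": 1.5, "ax": 0, "ay": 0, "az": 0},
  {"tx": -0.2, "ty": 0.1, "tz": 3, "ax": 0, "ay": 0, "az": 0},
  {"tx": -0.2, "ty": 0.1, "tz": 4.5, "ax": 0, "ay": 0, "az": 0},
  {"tx": -0.2, "ty": 0.1, "tz": 6, "ax": 0, "ay": 0, "az": 0},
  {"tx": -0.2, "ty": 0.1, "tz": 7, "ax": 0, "ay": 0, "az": 0},
  {"tx": -0.2, "ty": 0.1, "tz": 7.7, "ax": 0, "ay": 0, "az": 0},
  {"tx": -0.2, "ty": 0.1, "tz": 8.1, "ax": 0, "ay": 0, "az": 0},
  {"tx": -0.2, "ty": 0.1, "tz": 8.1, "ax": 0, "ay": 0, "az": 0},
])

```text
time: 6.3
eef_pos: [432.3, -65.6, 9.0]
tool_rot: [-2.961, -1.047, 0.002]
force: [-0.8, -0.3, -1.3]
grip_width: 13.4
grasp_force: 45.0
```

```bash
python3 go.py 432 -66 5.5 -0.896
```

```text
t cm [-0.05  0.01  0.35] a [-0.001  0.001  0.005] F [-0.8 -0.3 -1.3] M [ 0.04  0.08 -0.03] w 13.4 g 45.0 q [-0.23 -0.3   1.97  0.    1.47  0.66] time 6.3
```

Request:
carry_out([
  {"tx": 0, "ty": 0, "tz": 0.2, "ax": 0, "ay": 0, "az": 0},
  {"tx": 0, "ty": 0, "tz": 0.3, "ax": 0, "ay": 0, "az": 0.005},
  {"tx": 0, "ty": 0, "tz": 0.37, "ax": 0, "ay": 0, "az": 0.005},
  {"tx": 0, "ty": 0, "tz": 0.37, "ax": 0, "ay": 0, "az": 0.005},
  {"tx": 0, "ty": 0, "tz": 0.37, "ax": 0, "ay": 0, "az": 0.005},
])

```text
time: 6.72
eef_pos: [432.8, -66.2, 6.3]
tool_rot: [2.965, 1.038, 0.001]
force: [0.4, -0.2, -2.5]
grip_width: 14.0
grasp_force: 45.0
```

```bash
python3 go.py 459.1 -62.5 5.8 -0.896; python3 go.py 463.0 -105.0 5.8 -0.896
```

```text
t cm [2.29 1.35 0.05] a [ 0.    -0.    -0.001] F [ 0.4 -0.2 -2.5] M [-0.   -0.02 -0.01] w 14.0 g 45.0 q [-0.23 -0.29  1.98  0.    1.46  0.67] time 6.7167
t cm [-0.06  4.91  0.05] a [ 0.    -0.    -0.001] F [ 0.4 -0.2 -2.5] M [-0.   -0.02 -0.01] w 14.0 g 45.0 q [-0.23 -0.29  1.98  0.    1.46  0.67] time 6.7167
```

Request:
carry_out([
  {"tx": 0, "ty": 0, "tz": 0.1, "ax": 0, "ay": 0, "az": 0},
  {"tx": 0, "ty": 0, "tz": 0.15, "ax": 0, "ay": 0, "az": 0},
  {"tx": 0.4, "ty": 0.4, "tz": 0.15, "ax": 0, "ay": 0, "az": 0},
  {"tx": 0.9, "ty": 0.9, "tz": 0.15, "ax": 0, "ay": 0, "az": 0},
  {"tx": 1.4, "ty": 1.4, "tz": 0.15, "ax": 0, "ay": 0, "az": 0},
  {"tx": 1.8, "ty": 1.8, "tz": 0.15, "ax": 0, "ay": 0, "az": 0},
  {"tx": 2.05, "ty": 2.05, "tz": 0.15, "ax": 0, "ay": 0, "az": 0},
  {"tx": 2.05, "ty": 2.05, "tz": 0.15, "ax": 0, "ay": 0, "az": 0},
])

```text
time: 7.38
eef_pos: [462.4, -69.6, 5.8]
tool_rot: [2.964, 1.038, 0.002]
force: [-0.1, 0.5, 4.0]
grip_width: 13.9
grasp_force: 45.0
```

Request:
carry_out([
  {"tx": 0.05, "ty": 0.05, "tz": 0, "ax": 0, "ay": 0, "az": 0},
  {"tx": 0.1, "ty": 0.1, "tz": 0, "ax": 0, "ay": 0, "az": 0},
  {"tx": 0.15, "ty": 0.15, "tz": 0, "ax": 0, "ay": 0, "az": 0},
  {"tx": 0.2, "ty": 0.2, "tz": 0, "ax": 0, "ay": 0, "az": 0},
  {"tx": 0.25, "ty": 0.25, "tz": 0, "ax": 0, "ay": 0, "az": 0},
  {"tx": 0.25, "ty": 0.25, "tz": 0, "ax": 0, "ay": 0, "az": 0},
])

```text
time: 7.88
eef_pos: [465.0, -69.9, 5.8]
tool_rot: [2.965, 1.038, 0.0]
force: [-3.7, 0.8, 7.9]
grip_width: 14.0
grasp_force: 45.0
```

```bash
python3 go.py 463.0 -105.0 5.8 -0.896
```

```text
t cm [-2.35  2.61 -0.  ] a [ 0.    -0.    -0.001] F [-3.7  0.8  7.9] M [ 0.12  0.78 -0.1 ] w 14.0 g 45.0 q [-0.22 -0.2   1.9  -0.    1.44  0.68] time 7.8833
```

Request:
carry_out([
  {"tx": 0.05, "ty": 0.05, "tz": -0.05, "ax": 0, "ay": 0, "az": 0},
  {"tx": 0.1, "ty": 0.1, "tz": -0.05, "ax": 0, "ay": 0, "az": 0},
  {"tx": 0.15, "ty": 0.15, "tz": -0.05, "ax": 0, "ay": 0, "az": 0},
  {"tx": 0.2, "ty": 0.2, "tz": -0.05, "ax": 0, "ay": 0, "az": 0},
  {"tx": 0.2, "ty": 0.2, "tz": -0.05, "ax": 0, "ay": 0, "az": 0},
])

```text
time: 8.3
eef_pos: [466.8, -70.1, 5.8]
tool_rot: [-2.964, -1.038, 0.004]
force: [-9.6, 0.8, 9.8]
grip_width: 14.0
grasp_force: 45.0
```

```bash
python3 go.py 463.0 -105.0 5.8 -0.896
```

```text
t cm [-2.48  2.49 -0.  ] a [-0.002  0.002 -0.001] F [-9.6  0.8  9.8] M [ 0.18  1.33 -0.06] w 14.0 g 45.0 q [-0.22 -0.19  1.89 -0.    1.44  0.68] time 8.3
```

Request:
carry_out([
  {"tx": -0.2, "ty": 0.2, "tz": -0.05, "ax": 0, "ay": 0, "az": 0},
  {"tx": -0.5, "ty": 0.5, "tz": -0.05, "ax": 0, "ay": 0, "az": 0},
  {"tx": -0.8, "ty": 0.8, "tz": -0.05, "ax": 0, "ay": 0, "az": 0},
  {"tx": -1.1, "ty": 1.1, "tz": -0.05, "ax": 0, "ay": 0, "az": 0},
  {"tx": -1.4, "ty": 1.4, "tz": -0.05, "ax": 0, "ay": 0, "az": 0},
  {"tx": -1.7, "ty": 1.7, "tz": -0.05, "ax": 0, "ay": 0, "az": 0},
  {"tx": -1.95, "ty": 1.95, "tz": -0.05, "ax": 0, "ay": 0, "az": 0},
  {"tx": -2.1, "ty": 2.1, "tz": -0.05, "ax": 0, "ay": 0, "az": 0},
])

```text
time: 8.97
eef_pos: [463.7, -97.5, 5.8]
tool_rot: [-2.96, -1.037, 0.0]
force: [-6.0, 11.9, 8.0]
grip_width: 13.8
grasp_force: 45.1
```

Request:
carry_out([
  {"tx": -0.1, "ty": 0.1, "tz": 0, "ax": 0, "ay": 0, "az": 0},
  {"tx": -0.2, "ty": 0.2, "tz": 0, "ax": 0, "ay": 0, "az": 0},
  {"tx": -0.3, "ty": 0.3, "tz": 0, "ax": 0, "ay": 0, "az": 0},
  {"tx": -0.3, "ty": 0.3, "tz": 0, "ax": 0, "ay": 0, "az": 0},
  {"tx": -0.3, "ty": 0.3, "tz": 0, "ax": 0, "ay": 0, "az": 0},
])

```text
time: 9.38
eef_pos: [463.2, -101.7, 5.8]
tool_rot: [-2.96, -1.038, 0.001]
force: [-7.9, 9.1, 7.7]
grip_width: 13.9
grasp_force: 45.1
```

```bash
python3 go.py 463.0 -105.0 5.8 -0.896
```

```text
t cm [-0.23  0.25 -0.  ] a [-0.005 -0.001 -0.001] F [-7.9  9.1  7.7] M [ 1.2   0.94 -0.24] w 13.9 g 45.1 q [-0.29 -0.18  1.88  0.    1.44  0.61] time 9.3833
```

Request:
carry_out([
  {"tx": -0.08, "ty": 0.08, "tz": 0, "ax": 0, "ay": 0, "az": 0},
  {"tx": -0.16, "ty": 0.16, "tz": 0, "ax": 0, "ay": 0, "az": 0},
  {"tx": -0.24, "ty": 0.24, "tz": 0, "ax": 0, "ay": 0, "az": 0},
  {"tx": -0.28, "ty": 0.28, "tz": 0, "ax": 0, "ay": 0, "az": 0},
  {"tx": -0.28, "ty": 0.28, "tz": 0, "ax": 0, "ay": 0, "az": 0},
])

```text
time: 9.8
eef_pos: [462.8, -105.4, 5.8]
tool_rot: [-2.96, -1.038, 0.001]
force: [-7.4, 9.9, 9.2]
grip_width: 13.7
grasp_force: 45.1
```

```bash
python3 go.py 463.0 -105.0 5.8 -0.896
```

```text
t cm [ 0.04 -0.02 -0.  ] a [-0.005 -0.001 -0.   ] F [-7.4  9.9  9.2] M [ 1.25  0.9  -0.25] w 13.7 g 45.1 q [-0.3  -0.18  1.88  0.    1.44  0.6 ] time 9.8
```

Request:
carry_out([
  {"tx": -0.07, "ty": 0.07, "tz": 0, "ax": 0, "ay": 0, "az": 0},
  {"tx": -0.14, "ty": 0.14, "tz": 0, "ax": 0, "ay": 0, "az": 0},
  {"tx": -0.14, "ty": 0.14, "tz": 0, "ax": 0, "ay": 0, "az": 0},
])

```text
time: 10.05
eef_pos: [462.4, -105.9, 5.8]
tool_rot: [-2.957, -1.038, 0.0]
force: [-8.5, 15.8, 9.1]
grip_width: 14.1
grasp_force: 45.1
```

Request:
carry_out([
  {"tx": -0.07, "ty": 0.07, "tz": 0, "ax": 0, "ay": 0, "az": 0},
  {"tx": -0.14, "ty": 0.14, "tz": 0, "ax": 0, "ay": 0, "az": 0},
  {"tx": -0.14, "ty": 0.14, "tz": 0, "ax": 0, "ay": 0, "az": 0},
])

```text
time: 10.3
eef_pos: [462.0, -106.3, 5.8]
tool_rot: [-2.953, -1.039, -0.001]
force: [-9.7, 21.6, 12.5]
grip_width: 13.5
grasp_force: 45.1
```

```bash
python3 go.py 463.0 -105.0 5.8 -0.896
```

```text
t cm [ 0.16 -0.04  0.  ] a [-0.01  -0.004  0.002] F [-9.7 21.6 12.5] M [2.93 1.26 0.21] w 13.5 g 45.1 q [-0.3  -0.18  1.88  0.01  1.45  0.59] time 10.3
```

Request:
carry_out([
  {"tx": 0.09, "ty": -0.03, "tz": 0, "ax": 0, "ay": 0, "az": 0},
  {"tx": 0.15, "ty": 0, "tz": -0.02, "ax": 0, "ay": 0, "az": 0},
  {"tx": 0.19, "ty": 0.05, "tz": -0.02, "ax": 0, "ay": 0, "az": 0},
  {"tx": 0.19, "ty": 0.05, "tz": -0.02, "ax": 0, "ay": 0, "az": 0},
])

```text
time: 10.63
eef_pos: [462.1, -106.2, 5.7]
tool_rot: [-2.953, -1.038, 0.006]
force: [-17.2, 18.9, 15.0]
grip_width: 14.0
grasp_force: 45.1
```

```bash
python3 go.py 463.0 -105.0 5.8 -0.896;  python3 -c "
from h import *
crop('top',230,160,140,120,5,'pics/t4.png')
crop('side',240,165,120,80,6,'pics/s4.png')"
```

```text
t cm [ 0.15 -0.04 -0.  ] a [-0.012  0.     0.001] F [-17.2  18.9  15. ] M [2.53 2.29 0.14] w 14.0 g 45.1 q [-0.3  -0.17  1.88  0.01  1.45  0.59] time 10.6333
```

View pics/t4.png

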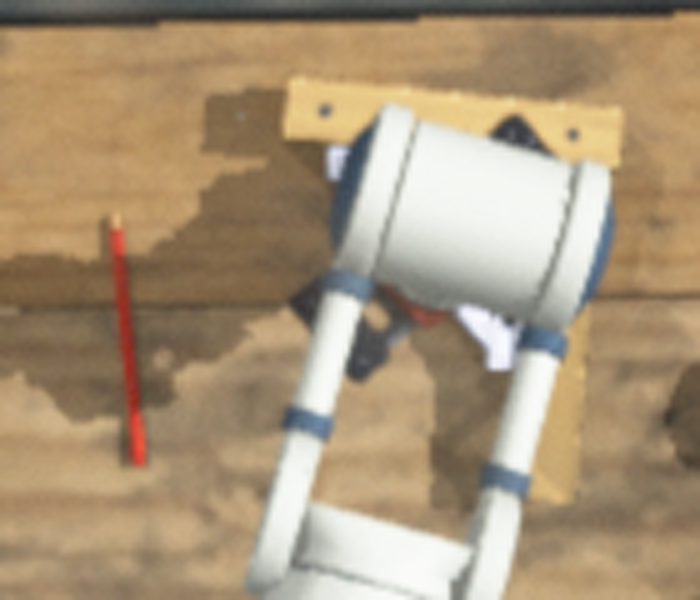

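View pics/s4.png

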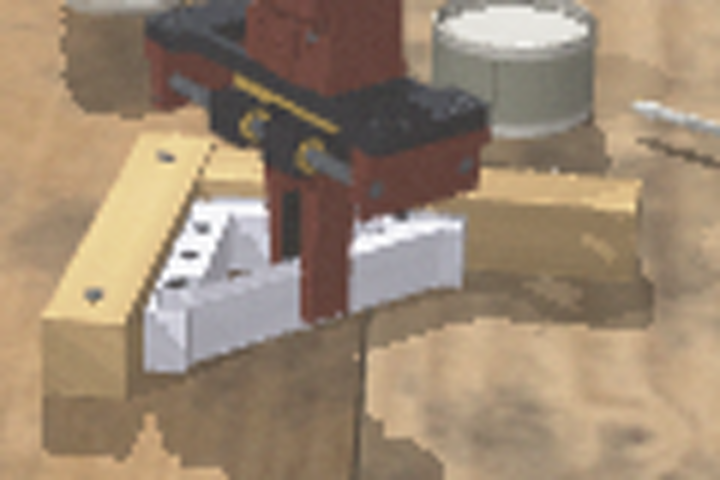

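The side view shows leg A beside the plate, its toe at (145,310), and leg B along the stud, whose end is at (640,185). I'll check the numbers against the seated model.

Request:
carry_out([
  {"tx": 0, "ty": 0, "tz": 0, "ax": -0.006, "ay": 0, "az": 0},
  {"tx": 0, "ty": 0, "tz": 0, "ax": -0.012, "ay": 0, "az": 0},
  {"tx": 0, "ty": 0, "tz": 0, "ax": -0.012, "ay": 0, "az": 0},
  {"tx": 0, "ty": 0, "tz": 0, "ax": -0.012, "ay": 0, "az": 0},
])

```text
time: 11.07
eef_pos: [462.2, -106.4, 5.8]
tool_rot: [2.963, 1.041, 0.001]
force: [-14.8, 16.4, 14.7]
grip_width: 13.8
grasp_force: 45.0
```

```bash
python3 go.py 463.0 -105.0 5.8 -0.896; python3 - <<'E'
from h import *
def W(o,yaw,p): 
    c,s=np.cos(yaw),np.sin(yaw);return np.array([o[0]+c*p[0]-s*p[1],o[1]+s*p[0]+c*p[1],p[2]])
o=(520.4,-175.5);y=1.46
cs=lambda P:(((proj("side",P)[0]-[240,165]+.5)*6-.5).round(0),((proj("top",P)[0]-[230,160]+.5)*5-.5).round(0))
for n,p in(("plate in top",(160,0,38)),("toeA top out",(130,0,30)),("toeA bot out",(130,0,0)),("toeA top in",(130,20,30)),("toeA bot in",(130,20,0)),("toeB top in",(20,130,30)),("toeB bot in",(20,130,0)),("toeB top out",(0,130,30))): print(n,*cs(W(o,y,p)))
for d in(0,-.03,-.06): print("stud",d,[cs(W(o,y+d,p)) for p in((0,210,38),(-38,210,38),(0,210,0))])
E
```

```text
t cm [ 0.15 -0.06 -0.  ] a [ 0.001 -0.     0.001] F [-14.8  16.4  14.7] M [2.96 2.57 0.23] w 13.8 g 45.0 q [-0.3  -0.18  1.89 -0.    1.44  0.6 ] time 11.0667
plate in top [124. 327.] [281. 141.]
toeA top out [139. 314.] [329. 147.]
toeA bot out [140. 374.] [328. 151.]
toeA top in [183. 317.] [326. 179.]
toeA bot in [184. 378.] [325. 182.]
toeB top in [461. 235.] [486. 370.]
toeB bot in [458. 292.] [482. 370.]
toeB top out [465. 217.] [518. 373.]
stud 0 [(array([636., 215.]), array([508., 502.])), (array([641., 183.]), array([570., 508.])), (array([631., 288.]), array([503., 499.]))]
stud -0.03 [(array([635., 221.]), array([498., 501.])), (array([643., 188.]), array([559., 508.])), (array([630., 294.]), array([493., 498.]))]
stud -0.06 [(array([633., 226.]), array([488., 499.])), (array([644., 194.]), array([549., 509.])), (array([628., 300.]), array([483., 497.]))]
```

Stud looks square to within about 0.015 rad. I'll measure the plate and stud angles with sub-pixel edges before trusting that.

```bash
cat > edge.py <<'E'
from h import *
from scipy.ndimage import map_coordinates, gaussian_filter1d
def edge(img,n,A,B,half=9,N=40):
    "subpixel strongest edge near world line A-B (z incl.), returns refined world line yaw and offset (mm, along left normal)"
    g=img.astype(float)[:,:,:3]; d=(B-A)/np.linalg.norm(B-A); nr=np.array([-d[1],d[0],0]); o=np.arange(-half,half+.01,.25); pts=[]
    for t in np.linspace(.04,.96,N):
        P=A+t*(B-A)+o[:,None]*nr; uv=proj(n,P)
        prof=np.array([map_coordinates(g[:,:,k],[uv[:,1],uv[:,0]],order=1) for k in range(3)])
        gr=np.abs(np.gradient(gaussian_filter1d(prof,4,axis=1),axis=1)).sum(0); i=gr[4:-4].argmax()+4
        pts.append((t*np.linalg.norm(B-A),o[i],gr[i]))
    p=np.array(pts); m=np.ones(len(p),bool)
    for _ in range(8):
        c=np.polyfit(p[m,0],p[m,1],1); r=p[:,1]-np.polyval(c,p[:,0]); m=np.abs(r)<max(.8,1.5*np.median(np.abs(r)))
    return round(np.arctan2(d[1],d[0])+np.arctan(c[0]),4),c.round(3),m.sum(),round(r[m].std(),2)
def W(p,yaw,o=(520.4,-175.5)):
    c,s=np.cos(yaw),np.sin(yaw);return np.array([o[0]+c*p[0]-s*p[1],o[1]+s*p[0]+c*p[1],p[2]])
E
python3 - <<'E'
from edge import *
now=bot.camera("top")
i0=np.zeros((420,560,3)); c=cv2.imread("pics/t1.png")[:,:,::-1]; i0[165:270,160:360]=cv2.resize(c,(200,105),interpolation=cv2.INTER_AREA)
y=1.46
for n,im,sy in(("t0",i0,1.361),("now",now,1.46)):
    print(n,"plate outer",edge(im,"top",W((-50,-38,38),y),W((160,-38,38),y)))
    print(n,"stud outer",edge(im,"top",W((-38,5 if n=="t0" else 130,38),sy),W((-38,210,38),sy)))
    if n=="t0": print("plate inner",edge(im,"top",W((5,0,38),y),W((160,0,38),y)),"stud inner",edge(im,"top",W((0,5,38),sy),W((0,210,38),sy)))
s=bot.camera("side")
print("side plate inner",edge(s,"side",W((30,0,38),y),W((160,0,38),y)),"stud outer",edge(s,"side",W((-38,140,38),y),W((-38,210,38),y)),"stud inner",edge(s,"side",W((0,140,38),y),W((0,210,38),y)))
np.save("now.npy",now)
E
```

```text
t0 plate outer (np.float64(1.4612), array([ 1.000e-03, -2.556e+00]), np.int64(24), np.float64(0.39))
t0 stud outer (np.float64(2.9162), array([-0.016, -0.053]), np.int64(35), np.float64(0.54))
plate inner (np.float64(1.4546), array([-0.005, -2.199]), np.int64(28), np.float64(0.45)) stud inner (np.float64(2.9183), array([-0.013, -0.377]), np.int64(38), np.float64(0.4))
now plate outer (np.float64(1.4605), array([ 0.   , -2.285]), np.int64(25), np.float64(0.31))
now stud outer (np.float64(3.0181), array([-0.013,  3.527]), np.int64(25), np.float64(0.58))
side plate inner (np.float64(1.4589), array([-1.000e-03,  4.989e+00]), np.int64(29), np.float64(0.38)) stud outer (np.float64(2.9735), array([-0.057,  6.3  ]), np.int64(28), np.float64(1.13)) stud inner (np.float64(3.0418), array([0.011, 4.239]), np.int64(35), np.float64(0.93))
```

```bash
python3 - <<'E'
from edge import *
s=bot.camera("side")[:,:,::-1]; t=np.load("now.npy")[:,:,::-1]
i0=np.zeros((420,560,3),np.uint8); c=cv2.imread("pics/t1.png"); i0[165:270,160:360]=cv2.resize(c,(200,105),interpolation=cv2.INTER_AREA)
s0=np.zeros((420,560,3),np.uint8); c=cv2.imread("pics/s1.png"); s0[175:325,240:360]=cv2.resize(c,(120,150),interpolation=cv2.INTER_AREA)
def tile(im,n,x,y,w,h,k,yaws):
    o=cv2.resize(im[y:y+h,x:x+w],None,fx=k,fy=k,interpolation=cv2.INTER_CUBIC)
    for yw,col in zip(yaws,((0,255,0),(255,0,0))):
        pts=[W(p,yw) for p in((0,100,38),(0,210,38),(-38,210,38),(-38,100,38))]
        q=((proj(n,pts)-[x,y]+.5)*k-.5).round().astype(int); cv2.polylines(o,[q],False,col,1)
    return o
A=np.hstack([tile(i0,"top",315,215,40,37,10,(1.36,1.345)),tile(t,"top",315,225,40,37,10,(1.46,1.48))])[:300]
B=np.hstack([tile(s0,"side",300,190,50,30,8,(1.36,1.345)),tile(s,"side",300,187,50,30,8,(1.46,1.48))])
cv2.imwrite("pics/c.png",np.vstack([np.hstack([tile(i0,"top",315,225,40,37,10,(1.36,1.345)),tile(t,"top",315,228,40,37,10,(1.46,1.48))])[:350],B]))
E
```

```text
(no output)
```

View pics/c.png

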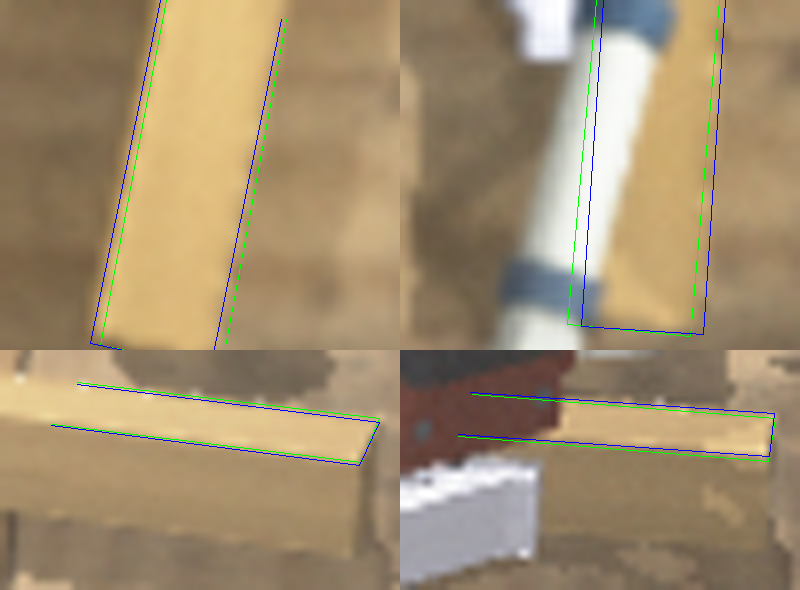

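The overlay puts the stud on the square (green) line in the top view to within about 0.005 rad, and the side view agrees. The tool yaw matches the plate (1.461 against 1.4605). Forces are about 15 N on each batten. I'll hold briefly to confirm it's stable.

Request:
carry_out([
  {"tx": 0, "ty": 0, "tz": 0, "ax": 0, "ay": 0, "az": 0},
  {"tx": 0, "ty": 0, "tz": 0, "ax": 0, "ay": 0, "az": 0},
  {"tx": 0, "ty": 0, "tz": 0, "ax": 0, "ay": 0, "az": 0},
  {"tx": 0, "ty": 0, "tz": 0, "ax": 0, "ay": 0, "az": 0},
])

```text
time: 11.55
eef_pos: [462.2, -106.4, 5.8]
tool_rot: [2.964, 1.041, 0.0]
force: [-14.9, 17.7, 14.3]
grip_width: 13.7
grasp_force: 45.0
```

```bash
python3 go.py 463.0 -105.0 5.8 -0.896; python3 -c "
from edge import *
s=bot.camera('side')
cv2.imwrite('pics/f.png',cv2.resize(s[185:245,255:335,::-1],None,fx=10,fy=10,interpolation=cv2.INTER_CUBIC))"
```

```text
t cm [ 0.15 -0.06 -0.  ] a [ 0.    -0.     0.001] F [-14.9  17.7  14.3] M [3.02 2.62 0.25] w 13.7 g 45.0 q [-0.3  -0.18  1.89 -0.    1.44  0.6 ] time 11.55
```

View pics/f.png

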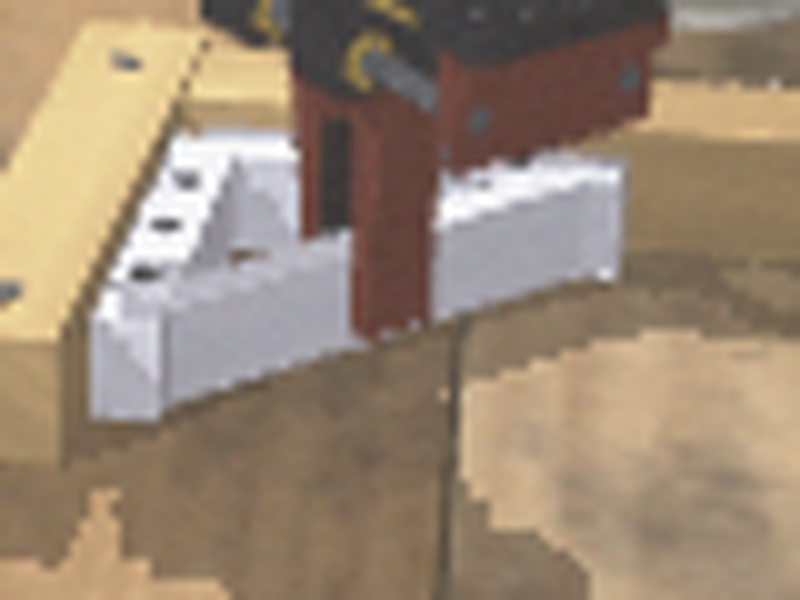

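The final view shows toe A at (92,315) relative to the plate end at (65,338), an offset of (27,-23) against (25,-22) predicted for flush. The square is seated, so I'm handing in.

```bash
python3 -c "
from rig import bot
print(bot.hand_in())"
```

```text
the job is handed in; nothing more can be done
None
```

Job handed in: the square is still gripped and pressed home with about 15 N measured towards each batten, leg A flush on the plate and the stud square to within about 0.01 rad by the cameras; I did not touch the tape measure, tin or pencil.

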